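Cull broken clothes pegs and stow the peg tray

TASK

Pull the white tray out of the peg caddy (its handle is the brass post) until it meets its front stop. With the tray out, clear the grey mat: lay every sound peg inside the tray and put every broken peg (snapped short, or with a leg bent out) in the steel waste bin. Once all are sorted, slide the tray fully home under the hood, with the pegs lying inside it, and leave the soap bottle, mug and brush where they are.

Things in the scene. Friction and masses are not known exactly. Their poses are not given: they have to be found in the camera images.
- caddy: Fixed wooden pull-out peg caddy: base board 200 mm (x) by 390 mm (y, from -170 to +220) by 12 mm, with a wooden hood over its +y end (y from +60 to +222, top at 97 mm, underside at 87 mm, open towards -y). Origin on the counter, 25 mm to -y of the board's centre; the white tray slides along its y axis and comes out towards -y.
- tray (a joint): Slide of the white tray, m: 0 = fully home under the hood, against the rear stop; 0.19 = fully out, against the front stop. Sliding friction about 2 N; it stays where it is left. It may start slightly out.
- tray_floor (a point): Centre of the tray's inner floor, 21 mm above the counter; axes as the caddy's. The tray is open-topped, 168 mm (x) by 160 mm (y) outside, 5 mm walls, its rim 35 mm above its floor, of white plastic; it slides with the tray, 0.12 m to +y of the caddy's origin when home.
- tray_grip (a point): Point to grip on the tray's handle: an upright brass post of 22 mm diameter its axis 46 mm in front (-y) of the tray's front wall, its top at 70 mm above the counter and clear down to 32 mm, this point on its axis at 60 mm; moves with the tray. The post stays clear of the hood at all times.
- bin: Fixed open steel waste bin, 160 mm (x) by 140 mm (y) by 70 mm high, 5 mm walls; origin at the centre of its underside.
- mat: Fixed grey mat 280 mm (x) by 280 mm (y), 3 mm thick, on which the pegs lie at the start; origin at the centre of its underside.
- peg1: Sound blue plastic clothes peg, 110 mm long, 30 g, both legs whole and parallel. Origin at the middle of its underside; pinch it across the legs there. Lying with z up it is 16 mm high and 25 mm wide across its two legs (y). x runs along its length, from the handle ends (-x) to the jaws (+x). May be absent.
- peg2: Sound green plastic clothes peg, 110 mm long, 30 g, both legs whole and parallel. Origin at the middle of its underside; pinch it across the legs there. Lying with z up it is 16 mm high and 25 mm wide across its two legs (y). x runs along its length, from the handle ends (-x) to the jaws (+x). May be absent.
- peg3: Sound yellow plastic clothes peg, 110 mm long, 30 g, both legs whole and parallel. Origin at the middle of its underside; pinch it across the legs there. Lying with z up it is 16 mm high and 25 mm wide across its two legs (y). x runs along its length, from the handle ends (-x) to the jaws (+x). May be absent.
- peg4: Sound orange plastic clothes peg, 110 mm long, 30 g, both legs whole and parallel. Origin at the middle of its underside; pinch it across the legs there. Lying with z up it is 16 mm high and 25 mm wide across its two legs (y). x runs along its length, from the handle ends (-x) to the jaws (+x). May be absent.
- stub1: Broken yellow clothes peg, snapped off short: 62 mm long, one leg 10 mm shorter still, 20 g. Origin at the middle of its underside; pinch it across the legs there. Lying with z up it is 16 mm high and 25 mm wide across its two legs (y). x runs along its length, from the handle ends (-x) to the jaws (+x). May be absent.
- stub2: Broken green clothes peg, snapped off short: 62 mm long, one leg 10 mm shorter still, 20 g. Origin at the middle of its underside; pinch it across the legs there. Lying with z up it is 16 mm high and 25 mm wide across its two legs (y). x runs along its length, from the handle ends (-x) to the jaws (+x). May be absent.
- bent1: Broken orange clothes peg, 110 mm long, 30 g; the front half of its +y leg is bent 30 degrees outward (tip 50 mm to +x, 37 mm to +y). Origin half way along, between the legs, on the underside; 16 mm high, 25 mm wide (y) in the straight rear half; pinch there, 22 mm to -x of the origin. x runs from handle ends to jaws (+x). May be absent.
- bent2: Broken blue clothes peg, 110 mm long, 30 g; the front half of its +y leg is bent 30 degrees outward (tip 50 mm to +x, 37 mm to +y). Origin half way along, between the legs, on the underside; 16 mm high, 25 mm wide (y) in the straight rear half; pinch there, 22 mm to -x of the origin. x runs from handle ends to jaws (+x). May be absent.
- soap: Bystander: amber soap bottle 60 mm across, 140 mm high, upright; origin at its underside.
- mug: Bystander: blue mug 76 mm across, 85 mm high, upright; origin at its underside.
- brush: Bystander: wooden brush 200 mm long, lying; origin at the middle of its underside.

How it is judged:
By the outcome, as a careful person would: the job done as asked, in the order asked, and still so for the second after the job is handed in, with the robot touching nothing.
Of peg1, peg2, peg3, peg4 only 3 to 4 are there at a start; the rules pass over those that are not, and their reading is None.
Of stub1, stub2, bent1, bent2 only 2 to 4 are there at a start; the rules pass over those that are not, and their reading is None.
At some moment in a run one of peg1, peg2, peg3, peg4, stub1, stub2, bent1, bent2 may be knocked a few centimetres aside while the robot is not near it.
Once in a run the grip may slacken for a moment while it holds something.
It also fails if it takes over 210 s, if anything falls off the work surface, if the arm or the gripper's body presses on something with over 40 N, if the wrist force passes 120 N, or if a joint passes its speed limit or range.

ROBOT

A 6-joint arm with a two-finger parallel gripper is mounted at the origin on the work surface. World frame = base frame: x ahead of the robot, y to its left, z up, the work surface at z = 0. Lengths are in mm, angles in rad, forces in N, time in s.
With the tool pointing down it reaches from about 350 to 975 mm from the base axis. Payload 7.1 kg.
Tool frame: the origin (TCP) lies on the front face of the gripper's body, between the roots of the fingers; the fingertips stand 80 mm ahead of it and the grasp point (between the pads) lies 61 mm ahead of it (env.tips_ahead is the distance from the TCP to the fingertips, in mm); z points along the fingers, y is the line along which they close (so a half turn about z gives the same grasp; the last joint's range is limited). The gripper opens to 88 mm and grips with 3 to 60 N. Pads are 20 mm wide; open, the fingers measure 115 mm over their backs; the gripper's body (75 mm by 178 mm) begins 61 mm behind the grasp point.
Start: joints at [1.119, 0.423, 1.63, -0, 1.089, -0.019], TCP at [262.102, 567.37, 302.675] pointing down, gripper open.
Joint ranges: [-3, 3], [-0.9, 2.11], [0.09, 2.58], [-1.31, 4.45], [0.11, 2.69], [-2.54, 2.54]. Speed limits (rad/s): [2.39, 2.39, 3.01, 3.14, 3.14, 3.14].

INTERFACE

Orientations are given as a unit quaternion [x, y, z, w].
In Python, from station import env, set_gripper, viewer, workorder gives the robot as it stands. Calls block until the motion is done:
- env.reach(position, orientation): joint-space move of the TCP to a pose.
- env.move_l(position, rot=None, rate=150, f_stop=None): straight line of the TCP; rot=None keeps the orientation; rate is the mean speed in mm/s. With f_stop (N) it stops when the force on the tool has changed by that much, and returns True; else False.
- env.move_joints(angles): joint-space move.
- set_gripper(opening): finger opening in mm; the grip force is fixed at half the most; returns when the fingers have stopped.
- env.hold(seconds).
- env.ik(position, orientation): joint angles nearest the present ones, or None.
- env.read_state(): the state.
- viewer.camera(name): name is "scene" or "top" or "wrist"; returns the picture (384x512x3 uint8, blue, green, red); there is no depth.
- viewer.camera_params(name): a dict with "fx", "fy", "cx", "cy" (pixels), "pose" (4x4, takes a point from camera to world coordinates); the wrist camera has in their place "tool_from_camera" (4x4, takes a point from camera to tool coordinates, whose origin is the TCP and whose axes are the flange's). Camera axes: x right, y up, looking along -z (the intrinsics and any distortion apply to the point x, -y, -z); pixel columns grow to the right and rows downward; lengths in mm; the calibration is good to about 2 mm. The wrist camera is an equidistant fisheye: a pixel r from the principal point sees the ray r / f radians off the axis. A picture is of the moment at which its call begins: read the wrist's pose just before it. camera_params takes no time and is no camera call.
A pose or a line that the arm cannot do raises env.IKError and nothing moves.
- workorder.sign_off(): hands the job in; it is judged then, once.
The state is a dict: "time_s": time; "qpos": joint angles; "dq": joint speeds; "tau": joint torques, N m; "tool_pos": TCP position; "orientation": TCP orientation; "force": force on the tool from outside, world axes, zero at the start; "wrist_torque": the same for the moment, N m; "width": finger opening in mm; "grip_force": force on a finger pad.
Only numpy, scipy, OpenCV 4.12 (cv2) and the standard library are available. Lean on these libraries where they do the work, as an engineer would, in place of code of your own. Each camera call takes 0.05 s, during which the arm holds its last target. There are 200 camera calls.

## Working session

There is one attempt and no reset: what is moved stays moved. The work goes in short steps, each a Python script; the robot and the scene stay as the last script left them, time stands still between calls to the robot, and variables do not carry over. Pictures are saved under pics/ and viewed, at most 14 in all, crops included, and the job is handed in when it is done.

```bash
mkdir -p pics; ls
python3 - <<'E'
from station import env, viewer
import cv2,numpy as np
np.set_printoptions(precision=4,suppress=True)
for n in("top","scene","wrist"):
    cv2.imwrite(f"pics/{n}0.png",viewer.camera(n)); print(n,viewer.camera_params(n))
a=cv2.imread("pics/top0.png");cv2.imwrite("pics/top0b.png",cv2.resize(a,(800,600),interpolation=cv2.INTER_CUBIC))
s=env.read_state();print(s)
E
```

```text
pics
top {'fx': 387.0085072105378, 'fy': 387.0085072105378, 'cx': 253.6938437756284, 'cy': 194.13075487861698, 'pose': array([[   0.0459,    0.9784,   -0.2014,  400.7015],
       [  -0.9989,    0.0459,   -0.005 ,    1.0108],
       [   0.0043,    0.2014,    0.9795, 1221.5873],
       [   0.    ,    0.    ,    0.    ,    1.    ]])}
scene {'fx': 360.02680553868066, 'fy': 360.02680553868066, 'cx': 256.66384124763255, 'cy': 195.94738261653063, 'pose': array([[  -0.2163,   -0.7798,    0.5875, 1176.7124],
       [   0.9763,   -0.1723,    0.1309,  139.8562],
       [  -0.0009,    0.6019,    0.7986,  834.2947],
       [   0.    ,    0.    ,    0.    ,    1.    ]])}
wrist {'fx': 297.3186396354542, 'fy': 297.3186396354542, 'cx': 257.79639962898204, 'cy': 192.57487800487337, 'tool_from_camera': array([[ -0.0006,   0.9615,   0.2749,  74.2622],
       [  1.    ,   0.0003,   0.001 ,   0.8379],
       [  0.0009,   0.2749,  -0.9615, -81.6767],
       [  0.    ,   0.    ,   0.    ,   1.    ]])}
{'time_s': 0.15, 'qpos': array([ 1.119 ,  0.4237,  1.6305,  0.    ,  1.0886, -0.019 ]), 'dq': array([-0.0001, -0.0011, -0.0026,  0.0004,  0.001 ,  0.0003]), 'tau': array([  0.0007, -54.4978, -27.3918,   0.0645,   0.0205,  -0.    ]), 'tool_pos': array([261.9586, 567.0847, 302.0806]), 'orientation': array([ 0.2147,  0.9767, -0.0006, -0.0001]), 'force': array([ 0.2704, -0.4439, -0.091 ]), 'wrist_torque': array([-0.0022, -0.0206,  0.0044]), 'grip_force': 0.0, 'width': 87.67095699364477}
```

View pics/top0b.png

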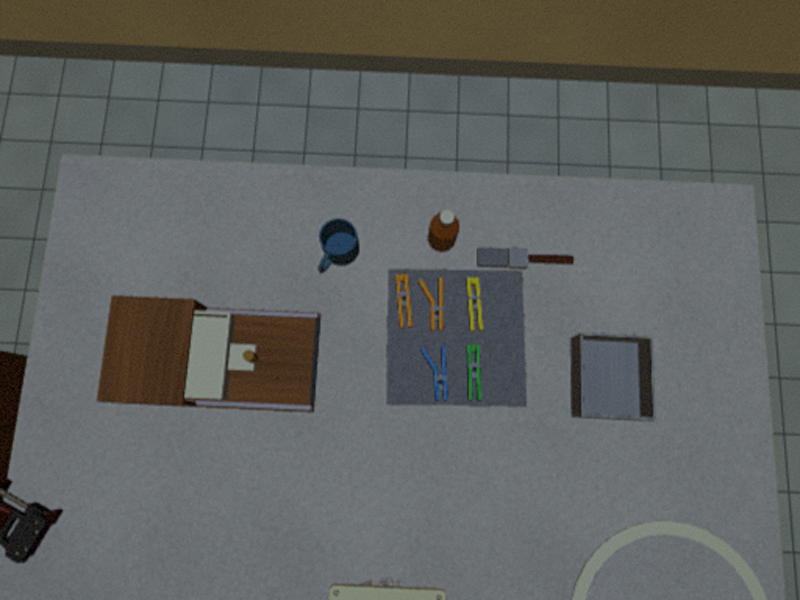

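View pics/scene0.png

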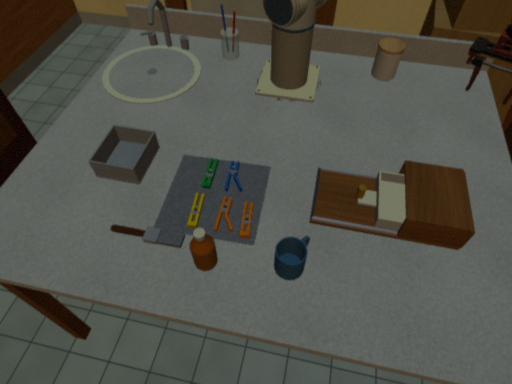

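The top view (800x600 copy) shows the post at about (250,356), the hood on the left, and the mat from (388,270) to (525,405). On the mat are orange sound (403,302), orange bent (435,305), yellow sound (475,304), blue bent (440,372) and green sound (474,372). The bin is at (612,377). The scene view agrees.

```bash
cat > h.py <<'E'
from station import env, set_gripper, viewer, workorder
import numpy as np, cv2
from scipy.spatial.transform import Rotation as R
np.set_printoptions(precision=1,suppress=True)
def ray(name,uv,pose=None):
    p=viewer.camera_params(name); x=(uv[0]-p['cx'])/p['fx']; y=(uv[1]-p['cy'])/p['fy']
    if name=='wrist':
        r=np.hypot(x,y)+1e-12; d=np.array([np.sin(r)*x/r,-np.sin(r)*y/r,-np.cos(r)]); M=pose
    else: d=np.array([x,-y,-1]); M=p['pose']
    d=M[:3,:3]@d; return M[:3,3],d/np.linalg.norm(d)
def wpose():
    s=env.read_state(); T=np.eye(4); T[:3,:3]=R.from_quat(s['orientation']).as_matrix(); T[:3,3]=s['tool_pos']
    return T@viewer.camera_params('wrist')['tool_from_camera']
def onz(r,z): o,d=r; return o+d*(z-o[2])/d[2]
def tri(*rays):
    A=0;b=0
    for o,d in rays:
        P=np.eye(3)-np.outer(d,d); A=A+P; b=b+P@o
    x=np.linalg.solve(A,b); return x,[np.linalg.norm(np.cross(x-o,d)) for o,d in rays]
def q(yaw):  # tool down, closing axis (tool y) at angle yaw+90 => fingers along x dir yaw
    c,s=np.cos(yaw),np.sin(yaw); return R.from_matrix(np.array([[c,s,0],[s,-c,0],[0,0,-1]])).as_quat()
HSV={'orange':((6,120,50),(16,255,255)),'yellow':((24,120,50),(34,255,255)),'green':((50,100,30),(75,255,255)),'blue':((100,120,40),(120,255,255))}
E
python3 - <<'E'
from h import *
t=cv2.imread("pics/top0.png");s=cv2.imread("pics/scene0.png")
a=cv2.resize(t[175:275,60:210],(800,533),interpolation=cv2.INTER_CUBIC)
b=cv2.resize(s[150:250,300:480],(800,444),interpolation=cv2.INTER_CUBIC)
cv2.imwrite("pics/ct.png",cv2.convertScaleAbs(a,alpha=1.6));cv2.imwrite("pics/cs.png",cv2.convertScaleAbs(b,alpha=1.6))
E
```

```text
(no output)
```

View pics/ct.png

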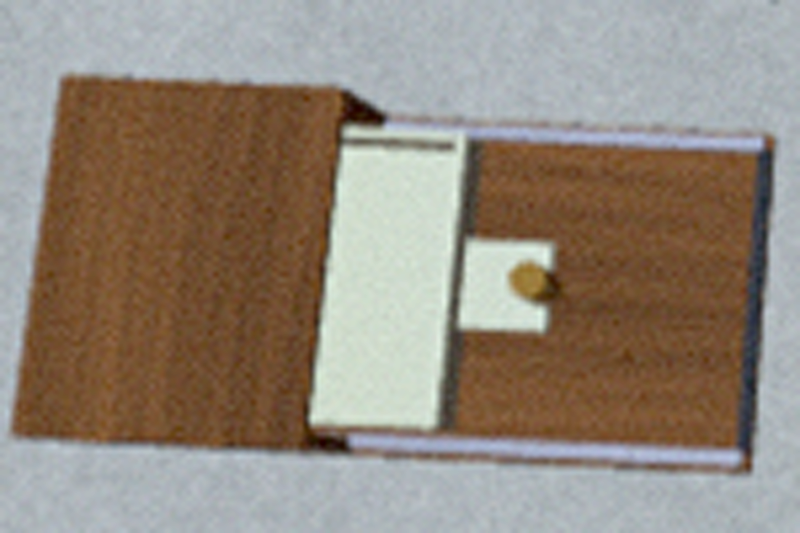

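View pics/cs.png

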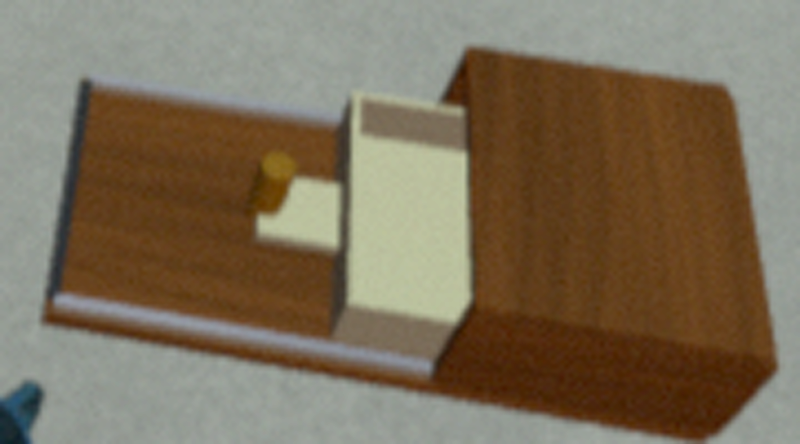

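Top crop: post top at (527,280), hood top corners (62,77), (342,90), (308,448), (14,437). Scene crop: post top at (279,162), hood top corners (468,48), (730,88), (472,303), (773,365).

Run:
```python
from h import *
T=lambda u,v:ray('top',(59.6+u/5.333,174.6+v/5.333)); S=lambda u,v:ray('scene',(299.6+u/4.444,149.6+v/4.444))
print('post',tri(T(527,280),S(279,162)))
H=[tri(T(*a),S(*b)) for a,b in[((62,77),(773,365)),((342,90),(472,303)),((308,448),(468,48)),((14,437),(730,88))]]
for h in H: print('hood',h[0],np.array(h[1]))
print('front corners',onz(T(772,137),12),onz(T(745,470),12))
s=1.5625
for n,uv in dict(binTL=(572,335),binTR=(651,335),binBR=(653,419),binBL=(572,416)).items(): print(n,onz(ray('top',(uv[0]/s,uv[1]/s)),70))
for n,uv in dict(matTL=(388,270),matTR=(522,269),matBR=(526,405),matBL=(387,405)).items(): print(n,onz(ray('top',(uv[0]/s,uv[1]/s)),3))
t=cv2.imread('pics/top0.png');sc=cv2.imread('pics/scene0.png')
for n,(lo,hi) in HSV.items():
  for nm,im,box in(('top',t,(172,260,247,337)),('scene',sc,(155,240,160,270))):
    m=cv2.inRange(cv2.cvtColor(im,cv2.COLOR_BGR2HSV),lo,hi); k=np.zeros_like(m);k[box[0]:box[1],box[2]:box[3]]=1;m*=k
    N,L,st,c=cv2.connectedComponentsWithStats(m)
    for i in range(1,N):
      if st[i,4]>25: print(n,nm,st[i,4],c[i], onz(ray(nm,c[i]),15))
for n,uv in dict(mug=(340,243),soap=(443,240)).items(): print(n,onz(ray('top',(uv[0]/s,uv[1]/s)),0))
```

```text
post (array([523.4, 285.9,  74.1]), [np.float64(0.7394643021742852), np.float64(0.7394643021742972)])
hood [623.  550.6  91.7] [0.5 0.5]
hood [621.6 390.9  98.3] [0.8 0.8]
hood [425.4 391.   96.2] [2.4 2.4]
hood [424.  548.2  95.6] [1. 1.]
front corners [622.1 162.9  12. ] [426.3 164.5  12. ]
binTL [ 591.1 -333.8   70. ]
binTR [ 598.2 -486.1   70. ]
binBR [ 438.9 -483.6   70. ]
binBL [ 437.5 -331.9   70. ]
matTL [721.2  28.    3. ]
matTR [ 736.5 -250.8    3. ]
matBR [ 457.  -259.9    3. ]
matBL [444.2  16.4   3. ]
orange scene 32 [223.2 201.1] [612.2 -82.6  15. ]
orange scene 40 [229. 203.] [615.  -64.8  15. ]
orange scene 36 [244.6 208.2] [623.  -17.9  15. ]
orange scene 53 [250.3 211.2] [629.3  -0.3  15. ]
orange scene 85 [217.7 220.2] [677.1 -79.9  15. ]
orange scene 49 [228.6 223.7] [681.8 -47.9  15. ]
orange scene 112 [244.8 230.7] [693.5  -0.3  15. ]
orange scene 29 [208.  237.7] [735.3 -89.3  15. ]
yellow top 70 [302.4 182.3] [ 694.8 -147.1   15. ]
yellow top 48 [306.7 201. ] [ 634.4 -161.9   15. ]
yellow top 51 [301.3 201.1] [ 633.3 -144.8   15. ]
yellow scene 61 [194.7 201. ] [ 629.1 -161.3   15. ]
yellow scene 68 [200.6 202. ] [ 628.8 -143.9   15. ]
yellow scene 108 [192.8 219.6] [ 690.  -146.4   15. ]
green top 78 [302.4 225.6] [ 555.5 -149.9   15. ]
green top 54 [300.5 244.9] [ 495.2 -145.2   15. ]
green top 62 [306.  245.2] [ 495.  -162.2   15. ]
green scene 48 [209.1 165. ] [ 489.9 -161.6   15. ]
green scene 163 [209.5 176.5] [ 533.5 -147.    15. ]
blue top 56 [283.6 230.3] [538.  -91.5  15. ]
blue top 55 [274.7 231. ] [534.5 -63.6  15. ]
blue top 37 [279. 249.] [479.4 -79.   15. ]
blue top 31 [284.7 249.5] [478.7 -96.8  15. ]
blue scene 26 [231.3 164.7] [474.3 -95.6  15. ]
blue scene 26 [236.8 166. ] [475.6 -78.2  15. ]
blue scene 64 [227.5 181.1] [539.1 -89.9  15. ]
blue scene 64 [237.1 181.2] [533.3 -62.3  15. ]
mug [775.8 131.8   0. ]
soap [792.7 -84.6   0. ]
```

Post is at (523, 286) and the caddy frame origin at about (524, 331) with yaw near 0, so the tray starts about 40 mm out. Fully out should put the post near y=135. I'll pull the tray, then look at the mat with the wrist camera.

Run:
```python
from h import *
Q=q(np.pi/2)
set_gripper(60)
env.reach([523.5,286,200],Q); env.move_l([523.5,286,121],rate=80,f_stop=15)
set_gripper(0); s=env.read_state(); print(s['width'],s['grip_force'],s['tool_pos'])
r=env.move_l([523.5,115,121],rate=50,f_stop=15); s=env.read_state(); print(r,s['tool_pos'],s['force'],s['width'])
set_gripper(60); env.move_l([523.5,s['tool_pos'][1],200])
for i,p in enumerate([(560,-150,330),(620,-100,330)]):
    env.reach(p,Q); env.hold(.3); W=wpose(); im=viewer.camera('wrist'); cv2.imwrite(f'pics/w{i}.png',im); np.save(f'w{i}.npy',W)
cv2.imwrite('pics/w0b.png',cv2.resize(cv2.convertScaleAbs(cv2.imread('pics/w0.png'),alpha=1.4),(800,600)))
cv2.imwrite('pics/w1b.png',cv2.resize(cv2.convertScaleAbs(cv2.imread('pics/w1.png'),alpha=1.4),(800,600)))
cv2.imwrite('pics/top1.png',viewer.camera('top'));print(env.read_state()['time_s'])
```

```text
21.44871696617629 30.000244975090027 [523.5 286.  121.1]
True [523.4 135.  121. ] [-0.5  4.   3.9] 21.716356751464517
10.475
```

View pics/w0b.png

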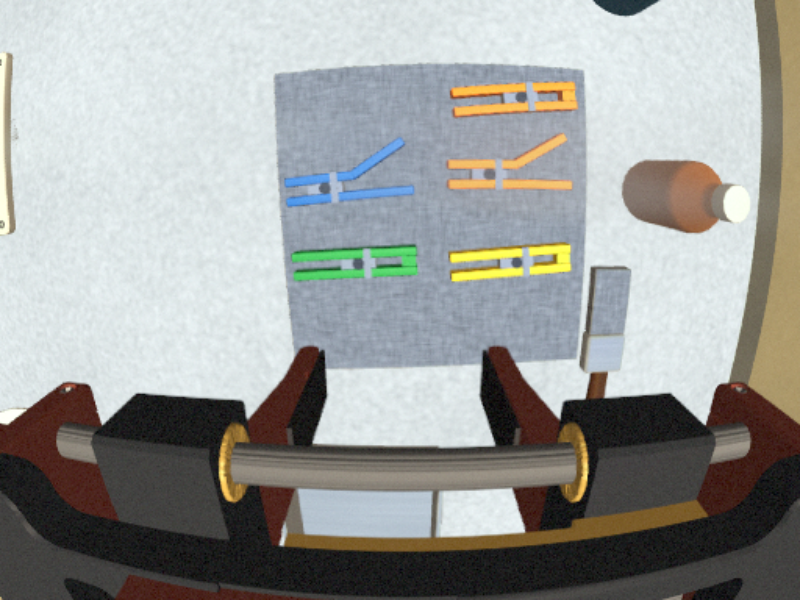

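View pics/w1b.png

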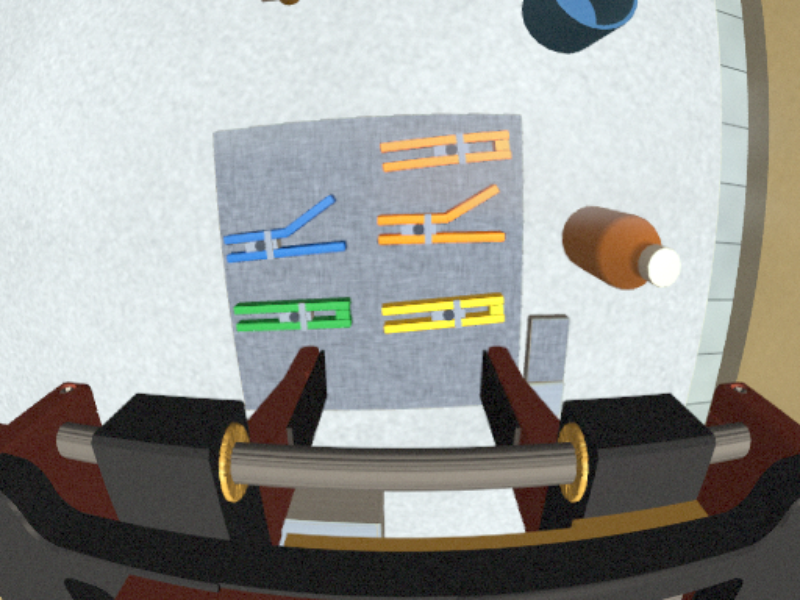

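Both wrist views show the tray path clear and five pegs: green and yellow sound in the lower row, orange sound at top right, orange and blue bent. I read the leg ends off both 800x600 views and triangulate them.

```bash
cat > pegs.py <<'E'
from h import *
W=[np.load('w0.npy'),np.load('w1.npy')]
P=dict(green=[((294.5,267),(237,319.5)),((416.5,258.5),(350.5,312.5))],
yellow=[((450.5,268),(384,320)),((570,258),(503.5,306))],
orange=[((453.5,102),(383,157.5)),((575.5,95.5),(510,145.5))],
borange=[((448.5,174.5),(378.5,229)),((449,185),(379,238)),((571,185),(504,237))],
bblue=[((287.5,192.5),(227,249.5)),((288.5,202),(228,258)),((413,190),(345,246))])
def measure():
    out={}
    for n,ps in P.items():
        X=[tri(*[ray('wrist',((u+.5)/1.5625-.5,(v+.5)/1.5625-.5),w) for (u,v),w in zip(p,W)]) for p in ps]
        heights=[x[0][2] for x in X]
        Z=[ (onz(ray('wrist',((p[0][0]+.5)/1.5625-.5,(p[0][1]+.5)/1.5625-.5),W[0]),19)+onz(ray('wrist',((p[1][0]+.5)/1.5625-.5,(p[1][1]+.5)/1.5625-.5),W[1]),19))/2 for p in ps]
        d=Z[-1]-Z[-2]; L=np.linalg.norm(d); d/=L
        g=Z[0]+d*(33 if n[0]=='b' else 55)
        out[n]=(g[:2],np.arctan2(d[1],d[0]),L,heights)
    return out
if __name__=='__main__':
    for n,v in measure().items(): print(n,v[0],round(np.degrees(v[1]),1),round(v[2],1),np.array(v[3]))
E
python3 pegs.py; python3 -c "
import cv2;a=cv2.imread('pics/top1.png');cv2.imwrite('pics/top1b.png',cv2.convertScaleAbs(cv2.resize(a[150:300,50:450],(800,300),interpolation=cv2.INTER_CUBIC),alpha=1.5))"
```

```text
green [ 520.7 -151.4] 3.8 107.5 [19.5 15.3]
yellow [ 657.5 -149.7] 6.2 108.4 [10.3  8.8]
orange [658.   -6.9] 6.8 108.1 [12.9 18.5]
borange [632.3 -73.9] 1.5 107.9 [10.3  7.4 17.1]
bblue [495.2 -86.6] 4.6 107.5 [17.3 17.  10.8]
```

View pics/top1b.png

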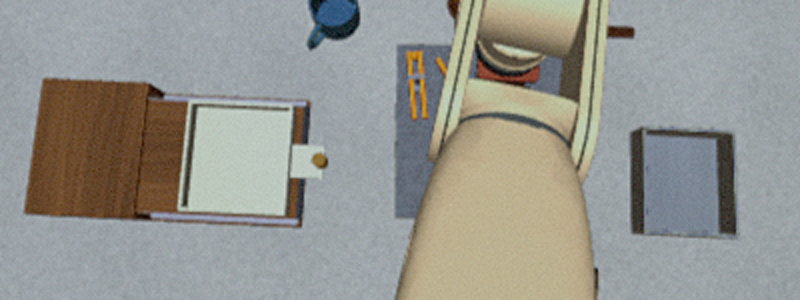

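```bash
python3 -c "
import cv2,numpy as np
t=cv2.imread('pics/top0.png')[205:275,355:425];s=cv2.imread('pics/scene0.png')[120:190,88:163]
r=lambda a:cv2.convertScaleAbs(cv2.resize(a,(a.shape[1]*5,350),interpolation=cv2.INTER_CUBIC),alpha=1.7)
cv2.imwrite('pics/bin.png',np.hstack([r(t),r(s)]))"
```

```text
(no output)
```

View pics/bin.png

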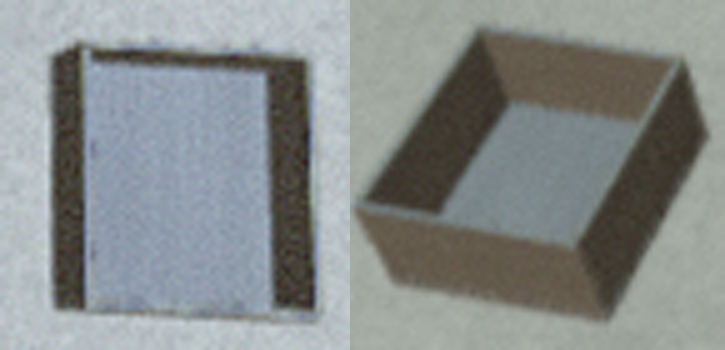

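Bin rim in the top crop: (83,45), (305,60), (318,318), (85,310). The matching scene corners are (228,245), (7,208), (130,32), (333,60). Next I triangulate the bin and move the first bent peg.

```bash
cat > act.py <<'E'
from h import *
def pick(xy,yaw,op=46,z=85):
    """yaw: peg axis; the tool's x points opposite, camera towards the robot"""
    Q=q(yaw+np.pi); set_gripper(op)
    env.reach([*xy,170],Q); hit=env.move_l([*xy,z],rate=120,f_stop=12)
    set_gripper(5); s=env.read_state(); print('pick',hit,s['tool_pos'],s['width'],s['grip_force'],s['time_s'])
    env.move_l([*xy,190],rate=250); env.hold(.1); print('lifted',env.read_state()['width'])
def place(xy,tyaw,z,op=36,rate=120):
    Q=q(tyaw); env.reach([*xy,190],Q); w=env.read_state()['width']; hit=env.move_l([*xy,z],rate=rate,f_stop=12)
    print('place',hit,w,env.read_state()['tool_pos']); set_gripper(op); env.move_l([*xy,190],rate=250)
E
python3 - <<'E'
from act import *
from pegs import measure
T=lambda u,v:ray('top',(354.6+u/5,204.6+v/5)); S=lambda u,v:ray('scene',(87.6+u/5,119.6+v/5))
C=[tri(T(*a),S(*b)) for a,b in[((83,45),(228,245)),((305,60),(7,208)),((318,318),(130,32)),((85,310),(333,60))]]
for c in C: print(c[0],np.array(c[1]))
c=np.mean([c[0] for c in C],0);print('bin',c); np.save('bin.npy',c)
m=measure(); pick(m['bblue'][0],m['bblue'][1])
place([c[0]-22,c[1]-18],np.pi,100)
cv2.imwrite('pics/top2.png',viewer.camera('top'));cv2.imwrite('pics/scene2.png',viewer.camera('scene'));print(env.read_state()['time_s'])
E
```

```text
[ 594.1 -348.6   68.4] [1.1 1.1]
[ 592.5 -485.4   64.9] [0.6 0.6]
[ 438.7 -485.7   64.3] [1.1 1.1]
[ 437.2 -348.9   66.5] [0.2 0.2]
bin [ 515.6 -417.2   66. ]
pick False [495.5 -86.6  85.4] 24.761302110136967 29.992537200450897 13.725
lifted 24.849743761651478
place False 24.774084095380736 [ 494.  -435.4  100.6]
17.625
```

Run:
```python
from act import *
from pegs import measure
c=np.load('bin.npy'); m=measure()
def sat(im): 
    h=cv2.cvtColor(im,cv2.COLOR_BGR2HSV); k=np.zeros(im.shape[:2],bool);k[155:240,160:270]=1; return (h[...,1]>130)&(h[...,2]>60)&k
a=sat(cv2.imread('pics/scene0.png'));b=sat(viewer.camera('scene'));d=a!=b
print(d.sum()); ys,xs=np.nonzero(d); print(xs.min(),xs.max(),ys.min(),ys.max())
pick(m['borange'][0],m['borange'][1])
if env.read_state()['width']>22: place([c[0]-22,c[1]+27],np.pi,100)
im=viewer.camera('scene');cv2.imwrite('pics/scene3.png',im);b2=sat(im);ys,xs=np.nonzero(b!=b2);print(len(xs),xs.min(),xs.max(),ys.min(),ys.max())
t=viewer.camera('top');f=lambda a:cv2.convertScaleAbs(cv2.resize(a,None,fx=2.3,fy=2.3,interpolation=cv2.INTER_CUBIC),alpha=1.5)
cv2.imwrite('pics/v3.png',np.vstack([f(im[110:250,80:280]),f(t[160:280,240:440])]));print(env.read_state()['time_s'])
```

```text
159
187 252 161 239
pick True [631.3 -74.3  83.4] 24.84546417432498 31.131922295317054 20.7083
lifted 24.785877445957155
place False 24.776030632212354 [ 493.6 -390.4   99.5]
259 187 252 170 238
24.6167
```

View pics/v3.png

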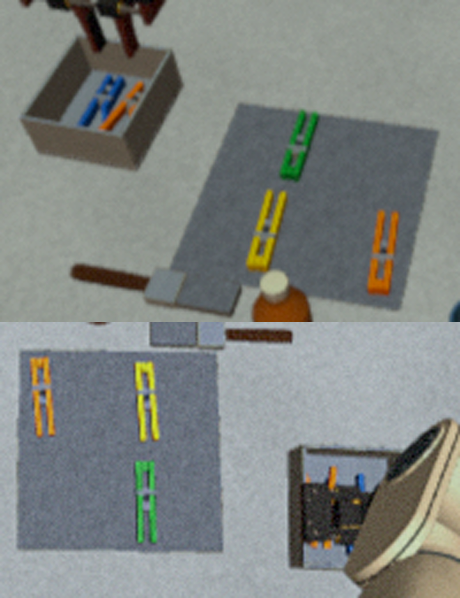

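Blue and orange bent pegs are both in the bin, and yellow, green and orange sound pegs are where they were. Now the sound pegs go into the tray.

Run:
```python
from act import *
from pegs import measure
m=measure(); f=lambda a:cv2.convertScaleAbs(cv2.resize(a,None,fx=2,fy=2,interpolation=cv2.INTER_CUBIC),alpha=1.5)
for n,dx in(('green',-45),('yellow',45)):
    pick(m[n][0],m[n][1],z=86)
    if env.read_state()['width']<22: print('LOST');break
    place([523.5+dx,261],np.pi/2,107,op=32)
    if env.read_state()['width']<22: break
im=viewer.camera('scene');t=viewer.camera('top')
cv2.imwrite('pics/v4.png',np.vstack([f(im[110:250,80:480]),f(t[160:280,50:450])]));print(env.read_state()['time_s'])
```

```text
pick False [ 521.  -151.4   86.6] 24.503037543428647 29.967807233333588 27.2833
lifted 24.554276738367708
place False 24.773362741629864 [478.9 261.1 107.4]
pick False [ 657.7 -149.7   86.5] 24.728222656700808 29.99379873275757 35.5417
lifted 24.874301932496987
place False 24.9245032128921 [568.9 261.1 107.3]
40.0083
```

View pics/v4.png

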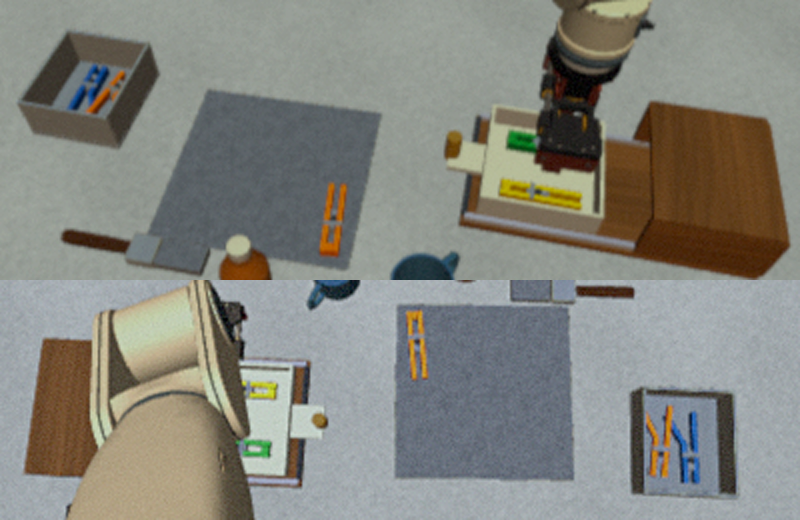

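Green and yellow lie in the tray, both bent pegs are in the bin, and the orange peg has not moved.

Run:
```python
from act import *
from pegs import measure
m=measure(); f=lambda a:cv2.convertScaleAbs(cv2.resize(a,None,fx=2,fy=2,interpolation=cv2.INTER_CUBIC),alpha=1.5)
pick(m['orange'][0],m['orange'][1],z=86)
if env.read_state()['width']>22: place([523.5,261],np.pi/2,108,op=31)
env.reach([523.5,135,200],q(np.pi/2)); set_gripper(60)
im=viewer.camera('scene');t=viewer.camera('wrist')
cv2.imwrite('pics/v5.png',np.vstack([f(im[110:250,80:480]),f(t[0:150,56:456])]));print(env.read_state()['time_s'])
```

```text
pick False [658.3  -6.8  86.5] 24.982965048958516 30.000645518302917 43.6167
lifted 24.920155712554088
place False 24.58515150183871 [523.9 261.1 108.4]
49.125
```

View pics/v5.png

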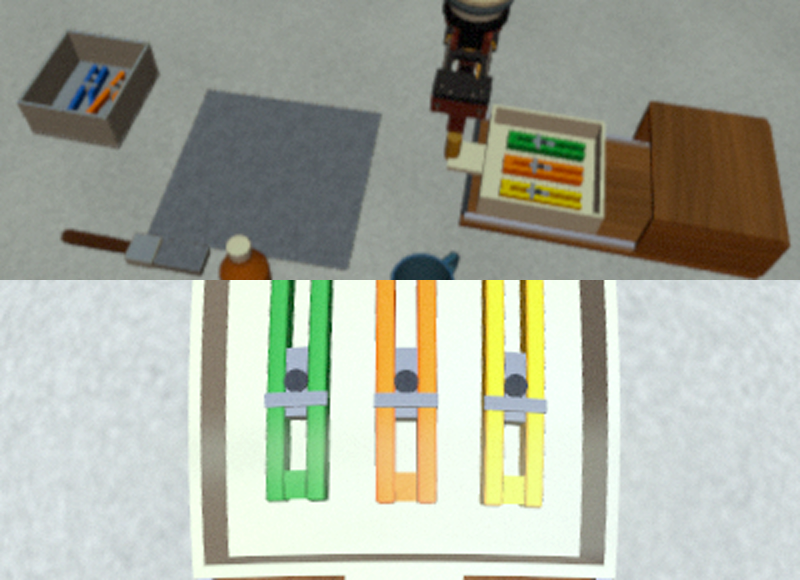

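All three sound pegs lie flat and separate in the tray, and the mat is empty. Now I slide the tray home.

Run:
```python
from act import *
env.move_l([523.5,135,121],rate=80,f_stop=15); set_gripper(0); print(env.read_state()['width'])
r=env.move_l([523.5,342,121],rate=50,f_stop=18); s=env.read_state(); print(r,s['tool_pos'],s['force'],s['width'])
set_gripper(60); y=s['tool_pos'][1]; env.move_l([523.5,y,220]); env.reach([420,120,350],q(np.pi/2)); env.hold(.5)
f=lambda a:cv2.convertScaleAbs(cv2.resize(a,None,fx=2,fy=2,interpolation=cv2.INTER_CUBIC),alpha=1.5)
im=viewer.camera('scene');t=viewer.camera('top')
cv2.imwrite('pics/v6.png',np.vstack([f(im[110:280,80:480]),f(t[140:270,50:450])]));print(env.read_state()['time_s'])
```

```text
21.635355711332057
True [523.5 325.2 121.1] [ 1.  -2.6  5.4] 21.078490867400124
57.45
```

View pics/v6.png

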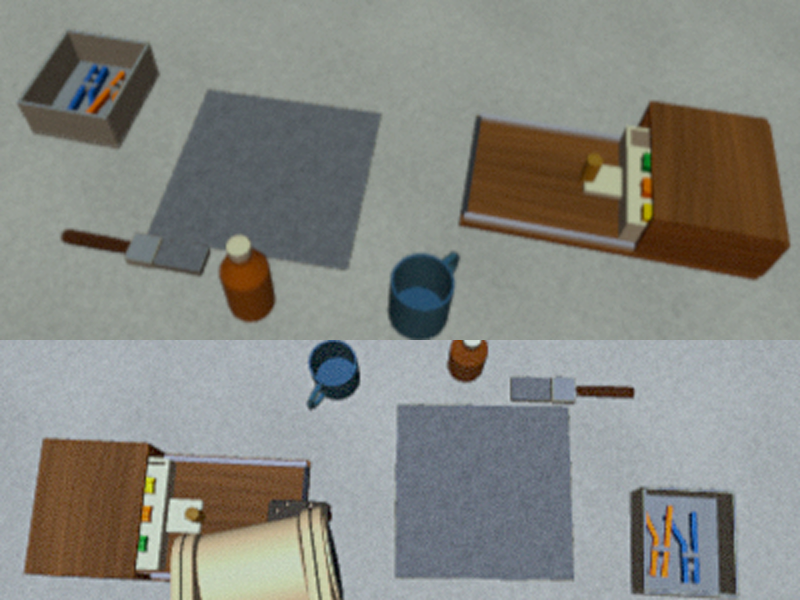

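The tray travelled 190.2 mm (135.0 to 325.2) and met the rear stop with the pegs in it. The mat is empty, the bin holds both broken pegs, and the bystanders are where they were.

```bash
python3 -c "
from station import workorder
print(workorder.sign_off())"
```

```text
the job is handed in; nothing more can be done
None
```

The job is handed in at about 57 s: the green, yellow and orange sound pegs lie in the tray, which is slid fully home, both bent pegs are in the bin, and the soap bottle, mug and brush were not moved.

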